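# Offer the last red truffle in the dish

### The arm

A 6-joint arm with a two-finger parallel gripper is mounted at the origin on the work surface. World frame = base frame: x ahead of the robot, y to its left, z up, the work surface at z = 0. Lengths are in m, angles in degrees, forces in N, time in s.
With the tool pointing down it reaches from about 0.4 to 0.825 m from the base axis. Payload 7 kg.
Tool frame: the origin (TCP) lies midway between the tips of the shut fingers; the grasp point (between the pads) lies 19 mm behind it (hold_point_z is the distance from the TCP to the grasp point, in m); z points along the fingers, y is the line along which they close (so a half turn about z gives the same grasp; the last joint's range is limited). The gripper opens to 88 mm and grips with 3 to 60 N. Pads are 19 mm wide; open, the fingers measure 130 mm over their backs; the gripper's body (78 mm by 193 mm) begins 47 mm behind the grasp point.
Start: joints at [-49.383, 20.546, 0.682, 0, -70.136, -16.507], TCP at [0.276, -0.616, 0.227] pointing down, gripper open.
Joint ranges: [-176.03, 176.03], [-82.01, 121.73], [-58.28, 71.71], [-173.87, 95.51], [-174.79, -0.11], [-173.66, 173.66]. Speed limits (degrees/s): [136.94, 136.94, 172.46, 180, 180, 180].

### API

Orientations are given as [roll, pitch, yaw] about the fixed x, y, z axes, in that order (R = Rz(yaw) Ry(pitch) Rx(roll)).
In Python, from plant import get_state, capture, close_job, hold_point_z gives the robot as it stands.
- The arm moves only by the shell command python3 -m inch 'ROWS' [FORCE]. ROWS is text: rows parted by semicolons, each of 5 numbers parted by spaces: the shift along the tool's x, y, z normalised to -1 to 1, where 1 is 0.15 m, then the turn about the tool's z normalised to -1 to 1, where 1 is 360 degrees, then the opening, from 0 (shut) to 1 (fully open). In form: tx ty tz spin grip; .... A call has exactly 8 rows; each row shifts and turns the commanded pose from where the row before left it, along the tool's axes as they then stand; what a row does not reach is not made up. A row lasts 1/8 s, in which the tool goes at most 62.5 mm and 10.7 degrees, less where a joint would pass 70% of its speed; a pose out of reach is approached as far as the arm can. A call with a number of a shift or a turn outside -1 to 1 is refused whole. A call with a gripper value outside its range is refused whole. The fingers move at their own pace and stop on an object; FORCE is the grip in N (left out, the last holds). Time passes only in rows, so rows that do not move let the fingers close, or fill a call up. It gives the time, the measured TCP pose, the force, the opening and the grip force at its end, in the units of the state.
- get_state(): the state, without advancing time (a new reading comes with each control period).
- capture(name): name is "side" or "top" or "wrist"; returns a dict with "color" (420x560x3 uint8, blue, green, red), "mtx" (3x3 intrinsics, pixels), "R" (3x3) and "t" (3): a world point X has camera coordinates R X + t. Camera axes: x right, y down, z forward; pixel columns grow to the right and rows downward; lengths in m; the calibration is good to about 2 mm. A picture is of the moment at which its call begins. There is no depth.
- close_job(): hands the job in; it is judged then, once.
The state is a dict: "time_s": time; "joints": joint angles; "qd": joint speeds; "joint_torque": joint torques, N m; "tcp_pos": TCP position; "eef_rot": TCP orientation; "contact_force": force on the tool from outside, world axes, zero at the start; "moment": the same for the moment, N m; "gripper_width": finger opening in m; "gripper_force": force on a finger pad.
Only numpy, scipy, OpenCV 4.12 (cv2) and the standard library are available. Lean on these libraries where they do the work, as an engineer would, in place of code of your own. Each camera call takes 0.05 s, during which the arm holds its last target. There are 200 camera calls.

### The job

Put the red foil-wrapped truffle ball gently into the little wooden dish, without dropping it in. Then pick up the dish, raise it level to about 10 cm above its slate, and only up there turn it a quarter turn so that its handle points at the green tumbler, the truffle staying in the middle all the time. Finish still holding the dish like that, level and still above the slate, and leave the other truffles, the tumbler and the candle where they are.

Things in the scene. Friction and masses are not known exactly. Their poses are not given: they have to be found in the camera images.
- dish: loose shallow pale-wood octagonal dish, 68 mm across flats, 18 mm high, about 0.15 kg; upright walls 4 mm thick; floor falls 8 degrees to the middle. Flat handle 22 mm wide, 9 mm thick (5 to 14 mm above the underside) along its +x, at first roughly the slate's +x. Free flats face its +y and -y, 34 mm from the middle: grasp across these from above. Origin: centre of underside, z up
- dish_floor (a point): the lowest point of the dish's inner floor, in its middle, 4 mm above the underside
- handle_end (a point): the outer end of the dish's handle, 88 mm from the dish's middle along its +x, 9.5 mm above its underside
- red: red truffle: loose rigid ball 25 mm in diameter, about 20 g (its origin turns as it rolls: use point red_center)
- red_center (a point): centre of the red ball; at the start it sits in one of three holes of the truffle stand, its centre 10 mm above the stand's top; in the dish's middle its centre is 17 mm above the dish's underside
- gold: gold truffle, loose ball of 25 mm, in another hole of the stand; leave it there
- blue: blue truffle, loose ball of 25 mm, in the remaining hole; leave it there
- stand: fixed brown wooden truffle stand, 220 (x) x 70 (y) x 16 mm high, with three 15 mm square holes 65 mm apart in a row along its x; origin at the centre of its underside, on the table
- slate: fixed dark square slate coaster, 130 x 130 x 6 mm, on which the dish stands; origin at the centre of its underside, on the table. The tumbler and the candle stand about 200 mm from its centre, one along its +y and the other along its -y
- tumbler: loose empty green glass tumbler, 66 mm across, 85 mm tall, upright, on the left or right of the slate; origin at the centre of its underside
- candle: loose white ceramic candle jar, 64 mm across, 68 mm tall, on the other side of the slate; origin at the centre of its underside
Not all that is in view belongs to the job. What is shaped like the dish but blue is not meant. Leave any white look-alike of the red alone.

How it is judged (in metres and radians):
On the way, in this order (a step that is already met when the one before it is completed fails the run):
1. the red ball lies in the middle of the dish, let go, the dish still on its slate (horizontal distance between red_center and dish_floor below 0.01 m and distance between red_center and dish_floor below 0.03 m and contact force between the fingers and red below 0.1 N and height (world z) of dish below 0.012 m), for 0.3 s.
2. the dish is lifted clear of the slate, level, the ball in its middle, not yet turned (horizontal distance between red_center and dish_floor below 0.012 m and distance between red_center and dish_floor below 0.03 m and height (world z) of dish above 0.06 m and angle between dish's own z axis and vertical below 0.12 rad and angle between the x axis of dish and the x axis of slate, either way round below 0.45 rad), for 0.2 s.
At the end, for the whole second after the job is handed in: Fingers alone hold the dish, underside 70-150 mm above the table, within 40 mm of over the slate's centre, level within 0.1 rad, handle within 0.26 rad of the slate's y on the tumbler's side, its end within 170 mm of the tumbler; red ball untouched, within 8 mm of the middle; all at rest (height (world z) of dish between 0.07 and 0.15 m and horizontal distance between dish and slate below 0.04 m and angle between dish's own z axis and vertical below 0.1 rad and horizontal distance between red_center and dish_floor below 0.008 m and distance between red_center and dish_floor below 0.03 m and contact force between the fingers and red below 0.1 N and angle between the x axis of dish and the y axis of slate, either way round below 0.26 rad and horizontal distance between handle_end and tumbler below 0.17 m and contact force between the fingers and dish above 1 N and contact force between dish and tumbler below 0.1 N and contact force between dish and candle below 0.1 N and contact force between dish and slate below 0.1 N and linear speed of dish below 0.02 m/s and angular speed of dish below 0.1 rad/s and linear speed of red below 0.03 m/s); the arm keeps its last pose, push and grip.
It fails at once if the ball rolls more than 13 mm from the middle of the raised dish (height (world z) of dish above 0.03 m and horizontal distance between red_center and dish_floor above 0.013 m).
It fails at once if the dish is tipped by more than 0.25 rad (angle between dish's own z axis and vertical above 0.25 rad).
It fails at once if the red ball falls to the table (height (world z) of red_center below 0.0165 m).
It fails at once if the red ball is dropped into the dish (faster than 0.75 m/s) (contact force between the fingers and red below 0.1 N and horizontal distance between red_center and dish_floor below 0.04 m and linear speed of red above 0.75 m/s).
It fails at once if the gold or blue truffle is taken out of its hole, or the tumbler or candle shifted by more than 20 mm (distance of any of gold, blue from where it was at the start of the episode above 0.03 m or distance of any of tumbler, candle from where it was at the start of the episode above 0.02 m).
It also fails if it takes over 64 s, if anything falls off the work surface, if the arm or the gripper's body presses on something with over 40 N, if the wrist force passes 120 N, or if a joint passes its speed limit or range.

## Working session

There is one attempt and no reset: what is moved stays moved. The work goes in short steps, Python scripts to look and compute and a shell command to move; the robot and the scene stay as the last step left them, time stands still between calls to the robot, and variables do not carry over. Pictures are saved under pics/ and viewed, at most 10 in all, crops included, and the job is handed in when it is done.

```bash
ls; mkdir -p pics; cat > h.py <<'E'
import numpy as np, cv2
from plant import get_state, capture, close_job, hold_point_z
def ray(c,u,v,z):
    d=c["R"].T@np.linalg.inv(c["mtx"])@np.array([u,v,1.]); o=-c["R"].T@np.array(c["t"])
    return o+d*(z-o[2])/d[2]
def proj(c,X):
    p=c["mtx"]@(c["R"]@np.array(X)+c["t"]); return p[:2]/p[2]
E
python3 - <<'E'
from h import *
s=get_state(); print(s, hold_point_z)
for n in("top","side"):
    c=capture(n); cv2.imwrite(f"pics/{n}0.png",c["color"]); print(n,c["mtx"],c["R"],c["t"])
E
```

```text
pics
{'time_s': 0.0, 'joints': array([-4.93828626e+01,  2.05914077e+01,  6.33220105e-01, -2.16076962e-02,
       -7.01352505e+01, -1.65070776e+01]), 'qd': array([-0.05447238,  0.08236879, -0.05108507,  0.01580391,  0.05883759,
       -0.00728533]), 'joint_torque': array([-2.27573255e-04, -5.82712948e+01,  2.93055761e+01,  6.99759588e+00,
        6.57204859e-03, -1.75033047e-04]), 'tcp_pos': array([ 0.27551303, -0.61566914,  0.22561411]), 'eef_rot': array([ 1.79904641e+02, -7.07639410e-03, -1.55897293e+02]), 'contact_force': array([-0.81830561,  0.33867314,  0.83129307]), 'moment': array([ 0.00917365,  0.02818253, -0.02361577]), 'gripper_force': 0.0, 'gripper_width': 0.08762097874798402} 0.0188
top [[406.71705396   0.         281.14714557]
 [  0.         406.71705396 211.19200634]
 [  0.           0.           1.        ]] [[-0.02577488 -0.99923904 -0.02927461]
 [-0.99023914  0.02953338 -0.13621393]
 [ 0.13697485  0.02547797 -0.99024682]] [0.00684453 0.54436928 0.88854963]
side [[438.79342586   0.         279.94563847]
 [  0.         438.79342586 208.90618809]
 [  0.           0.           1.        ]] [[ 0.71349054 -0.70030297  0.02251659]
 [-0.41997693 -0.45316705 -0.78629448]
 [ 0.56084813  0.55155722 -0.6174415 ]] [-0.4270575   0.28094612  0.67145156]
```

View pics/top0.png

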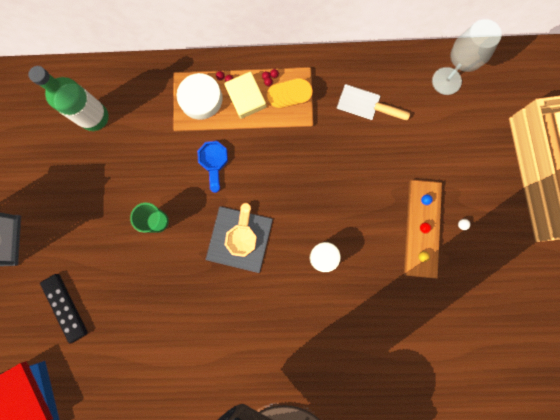

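View pics/side0.png

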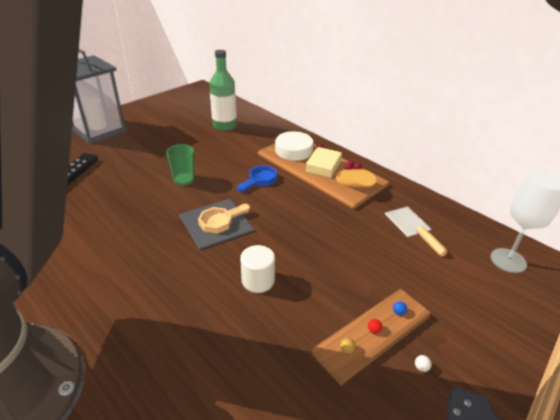

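The top view shows the red ball at (425,228), gold at (424,257) and blue at (427,200). The dish is at (240,240) with its handle up to (245,208), on the slate at (239,240). The green tumbler is at (148,218), to the left (+y), and the candle is at (325,257). The blue pan and the white ball are decoys.

```bash
cat >> h.py <<'E'
def blob(img,f,roi):
    x0,y0,x1,y1=roi; b=img[y0:y1,x0:x1].astype(int); m=f(b[...,0],b[...,1],b[...,2]).astype(np.uint8)
    n,l,st,ce=cv2.connectedComponentsWithStats(m); i=1+np.argmax(st[1:,4])
    M=np.zeros(img.shape[:2],np.uint8); M[y0:y1,x0:x1]=(l==i)*1
    return M,ce[i]+[x0,y0],st[i,4]
red=lambda b,g,r:(r>130)&(g<50)&(b<50)
wood=lambda b,g,r:(r>150)&(g>110)&(r-b>40)
E
python3 - <<'E'
from h import *
T=cv2.imread("pics/top0.png");S=cv2.imread("pics/side0.png")
c=capture("top");d=capture("side")
M,p,a=blob(T,red,(400,210,450,245)); print("red",p,a,ray(c,*p,.026))
M,p,a=blob(S,red,(360,310,390,340)); print("red side",p,a,ray(d,*p,.026))
for nm,f,roi in(("gold",lambda b,g,r:(r>150)&(g>120)&(b<80),(410,245,440,270)),("blue",lambda b,g,r:(b>130)&(r<80),(410,185,440,212))):
    M,p,a=blob(T,f,roi); print(nm,p,a,ray(c,*p,.026))
# slate
b=lambda b,g,r:(abs(r-b)<22)&(r<110)|((r>150)&(g>110))
M,p,a=blob(T,b,(195,195,285,285)); M=cv2.morphologyEx(M,cv2.MORPH_OPEN,np.ones((17,17)))
q=cv2.findContours(M,0,2)[0]; q=max(q,key=cv2.contourArea); box=cv2.boxPoints(cv2.minAreaRect(q))
P=np.array([ray(c,*x,.006)[:2] for x in box]); print("slate",P,P.mean(0),[np.linalg.norm(P[i]-P[i-1]) for i in range(4)],[np.degrees(np.arctan2(*(P[i]-P[i-1])[::-1])) for i in range(4)])
M,p,a=blob(T,wood,(205,195,275,270)); ys,xs=np.nonzero(M)
X=np.array([ray(c,x,y,.022)[:2] for x,y in zip(xs,ys)])
# body: opening to remove handle
B=cv2.morphologyEx(cv2.morphologyEx(M,cv2.MORPH_CLOSE,np.ones((9,9))),cv2.MORPH_OPEN,cv2.getStructuringElement(2,(21,21)))
q=max(cv2.findContours(B,0,2)[0],key=cv2.contourArea);(cx,cy),r=cv2.minEnclosingCircle(q); print("dish",cx,cy,r,ray(c,cx,cy,.024),cv2.boundingRect(q))
H=(M>0)&(B==0); H=H.astype(np.uint8); H[int(cy)-20:]=0; ys,xs=np.nonzero(H); print("handle",xs.mean(),ys.mean(),ys.min(),ray(c,xs.mean(),ys.mean(),.02))
Z=cv2.hconcat([cv2.resize(T[185:290,190:290],(400,420),interpolation=2),cv2.resize((B+M)[185:290,190:290]*120,(400,420)) [...,None].repeat(3,2)]); cv2.imwrite("pics/z1.png",Z)
M,p,a=blob(T,lambda b,g,r:(g>r+25)&(g>b+15),(120,190,180,245)); print("tumbler",p,ray(c,*p,.04))
M,p,a=blob(T,lambda b,g,r:(r>170)&(b>150),(300,235,350,280)); print("candle",p,ray(c,*p,.06))
E
```

```text
red [425.06024096 227.37349398] 83 [ 0.49914069 -0.33351599  0.026     ]
red side [375.91176471 326.7745098 ] 102 [ 0.50012638 -0.33415803  0.026     ]
gold [419.09840426 253.8643617 ] 376 [ 0.439792   -0.31584327  0.026     ]
blue [426.59210526 199.07894737] 76 [ 0.56397686 -0.34176928  0.026     ]
slate [[0.51504782 0.12315215]
 [0.51315656 0.05718617]
 [0.45012322 0.05823714]
 [0.45187044 0.12360911]] [0.48254951 0.09054614] [np.float64(0.06317903612122319), np.float64(0.06599309313317607), np.float64(0.06304209503536769), np.float64(0.06539531168184755)] [np.float64(-0.41440278057033525), np.float64(-91.64223885439205), np.float64(179.0447812076589), np.float64(88.46900237674575)]
dish 240.0 239.5 16.53037452697754 [0.48346747 0.08816394 0.024     ] (225, 223, 31, 34)
handle 244.48101265822785 210.86708860759492 203 [0.55005656 0.07742912 0.02      ]
tumbler [147.97926267 218.11175115] [0.53709843 0.29657879 0.04      ]
candle [324.61931818 257.01278409] [ 0.4376109  -0.10102251  0.06      ]
```

View pics/z1.png

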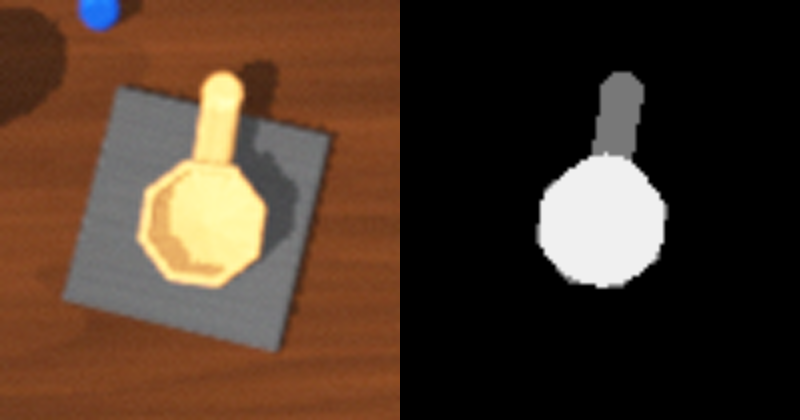

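The dish has no mask trouble: its centre is about (240,240) px and its yaw about -9°. The slate's yaw is about -14° (corners and the tumbler-candle line agree), and the stand's yaw is about -7°. Next I move over the red ball.

```bash
cat >> h.py <<'E'
def rel(x,y,z,yaw):
    """total shift in tool units from the present pose (translation first), then total spin"""
    s=get_state(); p=s["tcp_pos"]; a=s["eef_rot"]
    from scipy.spatial.transform import Rotation as Ro
    R=Ro.from_euler("xyz",a,degrees=True).as_matrix()
    sp=(a[2]-yaw+180)%360-180
    print("pos",p.round(4),"rot",a.round(2),"w",round(s["gripper_width"],4),"f",round(s["gripper_force"],1),"t",s["time_s"])
    print("tx ty tz",(R.T@(np.array([x,y,z])-p)/.15).round(4),"spin",round(sp/360,4))
E
python3 -c "
from h import *
rel(.4995,-.3338,.12,172.7)"
```

```text
pos [ 0.2756 -0.6159  0.226 ] rot [ 1.7995e+02 -1.0000e-02 -1.5589e+02] w 0.0874 f 0.0 t 0.2
tx ty tz [-2.1307  1.1064  0.7074] spin 0.0872
```

```bash
python3 -m inch '-.266 .138 .088 0 .6;-.266 .138 .088 0 .6;-.266 .138 .088 0 .6;-.266 .138 .088 0 .6;-.266 .138 .088 0 .6;-.266 .138 .088 0 .6;-.266 .138 .088 0 .6;-.266 .138 .088 0 .6' 10; python3 -m inch '0 0 0 .0174 .6;0 0 0 .0174 .6;0 0 0 .0174 .6;0 0 0 .0174 .6;0 0 0 .0174 .6;0 0 0 0 .6;0 0 0 0 .6;0 0 0 0 .6'
python3 - <<'E'
from h import *
rel(.4995,-.3338,.12,172.7)
c=capture("wrist"); cv2.imwrite("pics/w1.png",c["color"])
for f,roi in((red,(0,0,560,420)),(lambda b,g,r:(b>130)&(r<80),(0,0,560,420))):
    M,p,a=blob(c["color"],f,roi); print(p,a,ray(c,*p,.026))
t=capture("top"); M,p,a=blob(t["color"],red,(400,210,450,245)); print(a)
E
```

```text
time_s: 1.2
tcp_pos: [0.5002, -0.3333, 0.1206]
eef_rot: [-180.0, 0.0, -155.9]
contact_force: [0.3, -0.7, -0.7]
gripper_width: 0.0525
gripper_force: 0.0
time_s: 2.2
tcp_pos: [0.4994, -0.3346, 0.121]
eef_rot: [-180.0, -0.0, 172.9]
contact_force: [-0.5, 0.5, 0.5]
gripper_width: 0.0528
gripper_force: 0.0
pos [ 0.4994 -0.3346  0.121 ] rot [-180.     -0.    172.87] w 0.0528 f 0.0 t 2.2
tx ty tz [-0.0001  0.0053  0.0064] spin 0.0005
[281.8015873  216.01455026] 756 [ 0.49922527 -0.33418668  0.026     ]
[282. 311.] 9 [ 0.57624894 -0.34368614  0.026     ]Traceback (most recent call last):
  File "<stdin>", line 6, in <module>
  File "h.py", line 10, in blob
    n,l,st,ce=cv2.connectedComponentsWithStats(m); i=1+np.argmax(st[1:,4])
                                                       ~~~~~~~~~^^^^^^^^^^
    return _wrapfunc(a, 'argmax', axis=axis, out=out, **kwds)
    return bound(*args, **kwds)
ValueError: attempt to get argmax of an empty sequence
```

View pics/w1.png

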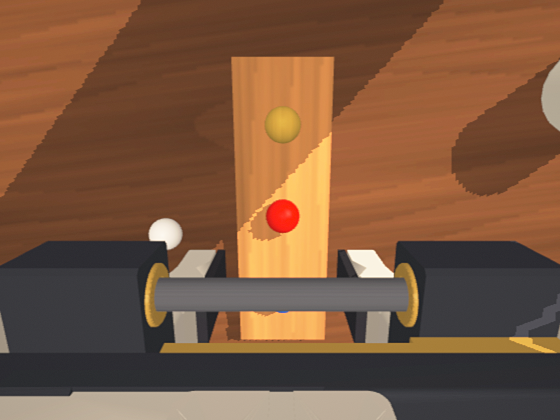

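The wrist view shows the red ball at (282,216), midway between the fingers. The stand is aligned with the tool, gold is at (282,125), and the white decoy is clear at the left. Descending.

```bash
python3 -m inch '0 .003 .1 0 .6;0 0 .1 0 .6;0 0 .1 0 .6;0 0 .1 0 .6;0 0 .1 0 .6;0 0 .08 0 .6;0 0 .05 0 .6;0 0 .03 0 .6' 10; python3 -m inch '0 0 0 0 .3;0 0 0 0 .1;0 0 0 0 .1;0 0 0 0 .1;0 0 0 0 .1;0 0 0 0 .1;0 0 0 0 .1;0 0 0 0 .1' 10
```

```text
time_s: 3.3
tcp_pos: [0.4995, -0.3341, 0.0215]
eef_rot: [-180.0, -0.0, 172.8]
contact_force: [0.7, -0.9, 0.2]
gripper_width: 0.053
gripper_force: 0.0
time_s: 4.3
tcp_pos: [0.4997, -0.3342, 0.0221]
eef_rot: [-180.0, 0.0, 172.8]
contact_force: [-0.0, 2.0, 3.4]
gripper_width: 0.0242
gripper_force: 10.0
```

```bash
python3 -m inch '0 0 -.05 0 .1;0 0 -.1 0 .1;0 0 -.15 0 .1;0 0 -.15 0 .1;0 0 -.15 0 .1;0 0 -.1 0 .1;0 0 -.05 0 .1;0 0 0 0 .1'
python3 - <<'E'
from h import *
c=capture("wrist"); im=c["color"]; cv2.imwrite("pics/w2.png",im)
M,p,a=blob(im,red,(0,0,560,420)); print(p,a)
p=get_state()["tcp_pos"]; print(proj(c,p+[0,0,.004]))
rel(.4835,.0880,.11,171)
E
```

```text
time_s: 5.3
tcp_pos: [0.4995, -0.3341, 0.1347]
eef_rot: [180.0, 0.0, 172.8]
contact_force: [0.7, 0.6, -0.8]
gripper_width: 0.0239
gripper_force: 10.0
[281.11889132 262.89934354] 1371
[281.6731439 271.070191 ]
pos [ 0.4992 -0.334   0.1341] rot [ 1.7998e+02 -3.0000e-02  1.7278e+02] w 0.0238 f 10.0 t 5.35
tx ty tz [0.4574 2.7777 0.1616] spin 0.0049
```

The ball is held. Carrying it over the dish, above the candle.

```bash
python3 -m inch '.02 .12 0 0 .1;.04 .2 0 0 .1;.04 .25 0 0 .1;.04 .25 0 0 .1;.04 .25 0 0 .1;.04 .25 0 0 .1;.04 .25 0 0 .1;.04 .25 0 0 .1'; python3 -m inch '.04 .25 0 0 .1;.04 .25 0 0 .1;.04 .25 0 0 .1;.03 .15 0 0 .1;.01 .05 0 .0049 .1;0 0 0 0 .1;0 0 0 0 .1;0 0 0 0 .1'
python3 - <<'E'
from h import *
c=capture("wrist"); im=c["color"]; cv2.imwrite("pics/w3.png",im)
rel(.4835,.0880,.11,171)
for X in([.4835,.088,.024],): print(proj(c,X))
E
```

```text
time_s: 6.35
tcp_pos: [0.4882, -0.0559, 0.1339]
eef_rot: [-180.0, -0.1, 172.8]
contact_force: [0.8, -0.3, 0.1]
gripper_width: 0.0238
gripper_force: 10.0
time_s: 7.35
tcp_pos: [0.483, 0.0864, 0.1343]
eef_rot: [-180.0, -0.0, 171.0]
contact_force: [0.9, 0.7, 0.4]
gripper_width: 0.0238
gripper_force: 10.0
pos [0.4831 0.0863 0.1344] rot [-1.7999e+02 -1.0000e-02  1.7100e+02] w 0.0243 f 10.0 t 7.4
tx ty tz [-0.0012  0.0114  0.1626] spin 0.0
[283.56554955 211.39195176]
```

View pics/w3.png

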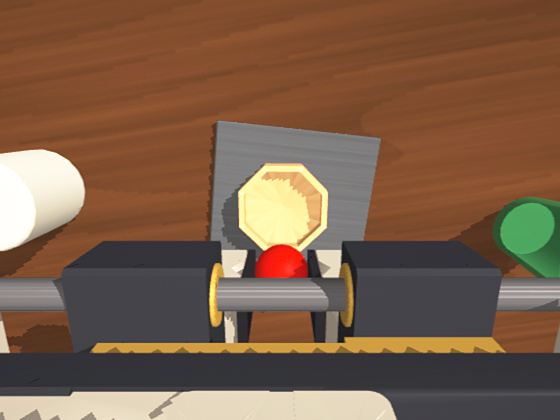

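The dish octagon spans x 238..328 and y 163..256, centred near (283,209), with its flats aligned to the tool. It matches the estimate to within 2 mm. The ball is held between the fingers. Lowering until the tips are just above the rim.

```bash
python3 -m inch '.006 .011 .1 0 .1;0 0 .13 0 .1;0 0 .14 0 .1;0 0 .14 0 .1;0 0 .1 0 .1;0 0 .06 0 .1;0 0 .03 0 .1;0 0 .01 0 .1'; python3 -m inch '0 0 .005 0 .1;0 0 0 0 .1;0 0 0 0 .1;0 0 0 0 .1;0 0 0 0 .1;0 0 0 0 .1;0 0 0 0 .1;0 0 0 0 .1'
```

```text
time_s: 8.4
tcp_pos: [0.4826, 0.0885, 0.0279]
eef_rot: [-180.0, 0.0, 171.0]
contact_force: [0.1, -0.5, 0.9]
gripper_width: 0.0237
gripper_force: 10.0
time_s: 9.4
tcp_pos: [0.4825, 0.0885, 0.0272]
eef_rot: [-180.0, -0.0, 171.0]
contact_force: [0.7, -0.0, -1.1]
gripper_width: 0.0243
gripper_force: 10.0
```

```bash
python3 -m inch '0 0 .005 0 .1;0 0 0 0 .1;0 0 0 0 .35;0 0 0 0 .4;0 0 0 0 .4;0 0 0 0 .4;0 0 0 0 .4;0 0 0 0 .4';  python3 -m inch '0 0 -.03 0 .4;0 0 -.1 0 .5;0 0 -.15 0 .6;0 0 -.15 0 .7;0 0 -.12 0 .8;0 0 -.06 0 .9;0 0 0 0 1;0 0 0 0 1'
python3 - <<'E'
from h import *
c=capture("wrist"); im=c["color"]
M,p,a=blob(im,red,(0,0,560,420)); print(p,a,ray(c,*p,.023))
print(proj(c,[.482,.0885,.024]))
Z=im[100:300,180:400]; cv2.imwrite("pics/w4.png",cv2.resize(Z,(770,700))[:600]); 
t=capture("top"); M,p,a=blob(t["color"],red,(205,205,275,270)); print("top",p,a,ray(t,*p,.023))
rel(.482,.0885,.11,171)
E
```

```text
time_s: 10.4
tcp_pos: [0.4825, 0.0885, 0.0265]
eef_rot: [-180.0, 0.0, 171.0]
contact_force: [0.1, -0.9, -0.0]
gripper_width: 0.0353
gripper_force: 0.0
time_s: 11.4
tcp_pos: [0.4821, 0.0883, 0.1173]
eef_rot: [-180.0, -0.1, 171.0]
contact_force: [0.5, 0.5, -0.7]
gripper_width: 0.0868
gripper_force: 0.0
[280.03164557 216.64936709] 790 [0.48194485 0.08733153 0.023     ]
[281.62305668 216.84074867]Traceback (most recent call last):
  File "<stdin>", line 6, in <module>
  File "h.py", line 10, in blob
    n,l,st,ce=cv2.connectedComponentsWithStats(m); i=1+np.argmax(st[1:,4])
                                                       ~~~~~~~~~^^^^^^^^^^
    return _wrapfunc(a, 'argmax', axis=axis, out=out, **kwds)
    return bound(*args, **kwds)
ValueError: attempt to get argmax of an empty sequence
```

View pics/w4.png

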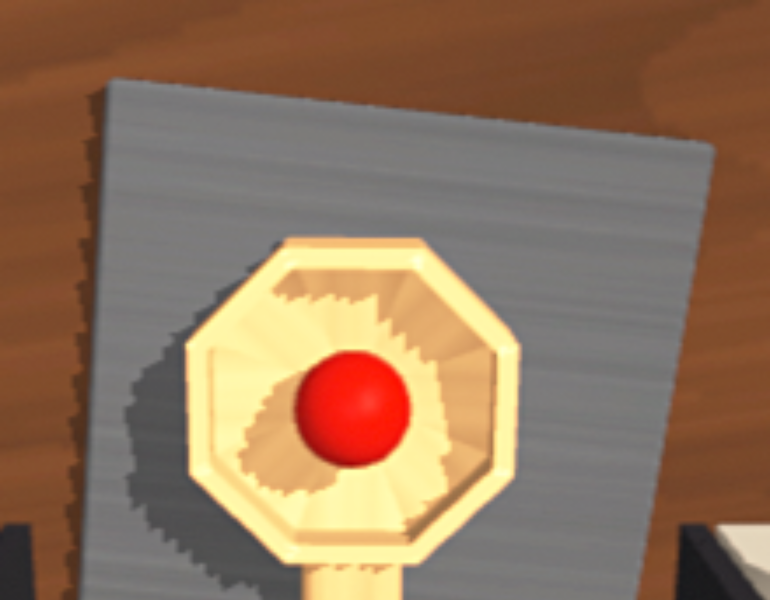

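The ball sits in the middle of the dish, at (353,408) in the crop. The octagon spans x 186..520 and y 238..565, square to the tool. Grasping across the flats next, 2 mm towards the handle.

```bash
python3 -m inch '-.013 .002 .1 0 1;0 0 .13 0 1;0 0 .14 0 1;0 0 .14 0 1;0 0 .1 0 1;0 0 .06 0 1;0 0 .03 0 1;0 0 .01 0 1' 25; python3 -m inch '0 0 .008 0 1;0 0 0 0 1;0 0 0 0 .9;0 0 0 0 .85;0 0 0 0 .82;0 0 0 0 .8;0 0 0 0 .78;0 0 0 0 .76' 25;  python3 -m inch '0 0 0 0 .74;0 0 0 0 .72;0 0 0 0 .7;0 0 0 0 .68;0 0 0 0 .66;0 0 0 0 .6;0 0 0 0 .6;0 0 0 0 .6' 25
```

```text
time_s: 12.5
tcp_pos: [0.4845, 0.0885, 0.0113]
eef_rot: [-180.0, -0.0, 171.0]
contact_force: [-0.0, -1.2, 0.2]
gripper_width: 0.0876
gripper_force: 0.0
time_s: 13.5
tcp_pos: [0.4844, 0.0883, 0.0103]
eef_rot: [-180.0, -0.0, 171.0]
contact_force: [0.4, -1.1, 0.2]
gripper_width: 0.068
gripper_force: 25.0
time_s: 14.5
tcp_pos: [0.4844, 0.0885, 0.0103]
eef_rot: [-180.0, -0.0, 171.0]
contact_force: [-1.9, -1.9, 2.6]
gripper_width: 0.0677
gripper_force: 25.0
```

```bash
python3 -m inch '0 0 -.01 0 .6;0 0 -.02 0 .6;0 0 -.035 0 .6;0 0 -.045 0 .6;0 0 -.05 0 .6;0 0 -.05 0 .6;0 0 -.05 0 .6;0 0 -.05 0 .6';  python3 -m inch '0 0 -.05 0 .6;0 0 -.05 0 .6;0 0 -.05 0 .6;0 0 -.05 0 .6;0 0 -.05 0 .6;0 0 -.04 0 .6;0 0 -.02 0 .6;0 0 -.01 0 .6'
python3 - <<'E'
from h import *
c=capture("wrist"); im=c["color"]; z=get_state()["tcp_pos"][2]
M,p,a=blob(im,red,(0,0,560,420)); print(p,a,ray(c,*p,z+.0127))
d=capture("side")["color"][120:280,150:310]; Z=cv2.hconcat([cv2.resize(im,(480,360)),cv2.resize(d,(300,360))[:,:320]]); cv2.imwrite("pics/w5.png",Z); rel(.482,.089,.11,256)
E
```

```text
time_s: 15.5
tcp_pos: [0.4845, 0.0885, 0.0573]
eef_rot: [180.0, 0.0, 171.0]
contact_force: [0.9, -0.3, -1.0]
gripper_width: 0.0679
gripper_force: 25.0
time_s: 16.5
tcp_pos: [0.4845, 0.0885, 0.1049]
eef_rot: [180.0, 0.0, 171.0]
contact_force: [-0.9, -0.3, -1.8]
gripper_width: 0.0679
gripper_force: 25.0
[280.4747557  264.25570033] 1228 [0.47676675 0.08927591 0.11764226]
pos [0.4845 0.0885 0.1048] rot [180.    -0.   171.03] w 0.0676 f 25.0 t 16.6
tx ty tz [ 0.0168  0.0006 -0.0349] spin -0.236
```

View pics/w5.png

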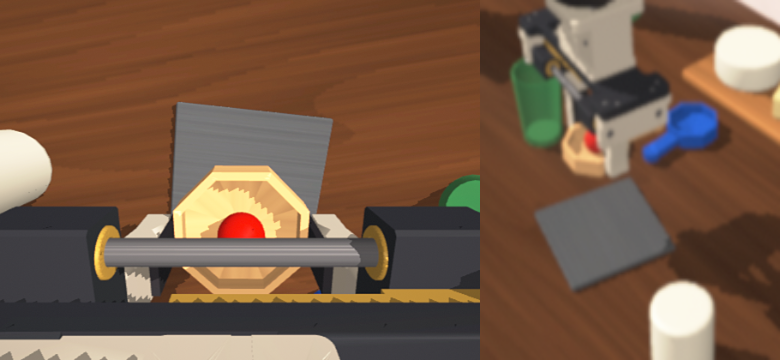

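The dish is up and looks level, with the ball in the middle (partly behind the bar) and the tumbler clear. Now the quarter turn.

```bash
python3 -m inch '0 0 0 -.002 .6;0 0 0 -.004 .6;0 0 0 -.008 .6;0 0 0 -.012 .6;0 0 0 -.012 .6;0 0 0 -.012 .6;0 0 0 -.012 .6;0 0 0 -.012 .6'; python3 -m inch '0 0 0 -.012 .6;0 0 0 -.012 .6;0 0 0 -.012 .6;0 0 0 -.012 .6;0 0 0 -.012 .6;0 0 0 -.012 .6;0 0 0 -.012 .6;0 0 0 -.012 .6'; python3 -m inch '0 0 0 -.012 .6;0 0 0 -.012 .6;0 0 0 -.012 .6;0 0 0 -.012 .6;0 0 0 -.009 .6;0 0 0 -.006 .6;0 0 0 -.003 .6;0 0 0 0 .6'; python3 -m inch '0 0 0 0 .6;0 0 0 0 .6;0 0 0 0 .6;0 0 0 0 .6;0 0 0 0 .6;0 0 0 0 .6;0 0 0 0 .6;0 0 0 0 .6'
python3 - <<'E'
from h import *
im=capture("wrist")["color"]
M,p,a=blob(im,red,(0,0,560,420)); print(p,a)
d=capture("side")["color"][60:260,120:320]; t=capture("top")["color"][150:300,120:300]
Z=cv2.hconcat([cv2.resize(im,(400,300)),cv2.resize(t,(360,300))]); Z2=cv2.resize(d,(300,300)); Z2=cv2.copyMakeBorder(Z2,0,0,0,460,0); cv2.imwrite("pics/w6.png",cv2.vconcat([Z,Z2])); rel(.482,.089,.105,256)
E
```

```text
time_s: 17.6
tcp_pos: [0.4844, 0.0885, 0.1046]
eef_rot: [-180.0, -0.0, -162.1]
contact_force: [0.5, 0.2, -1.3]
gripper_width: 0.0677
gripper_force: 25.0
time_s: 18.6
tcp_pos: [0.4844, 0.0885, 0.1046]
eef_rot: [180.0, -0.0, -127.6]
contact_force: [-0.1, 0.1, -2.3]
gripper_width: 0.0677
gripper_force: 25.0
time_s: 19.6
tcp_pos: [0.4845, 0.0885, 0.1047]
eef_rot: [180.0, -0.0, -104.0]
contact_force: [0.4, 0.9, -3.1]
gripper_width: 0.0675
gripper_force: 25.0
time_s: 20.6
tcp_pos: [0.4845, 0.0885, 0.1048]
eef_rot: [180.0, -0.0, -104.0]
contact_force: [0.5, 0.3, -2.6]
gripper_width: 0.0676
gripper_force: 25.0
[281.09882353 264.74196078] 1275
pos [0.4845 0.0885 0.1048] rot [ 180.      0.   -104.02] w 0.0681 f 25.0 t 20.75
tx ty tz [ 0.0008  0.0169 -0.0015] spin -0.0
```

View pics/w6.png

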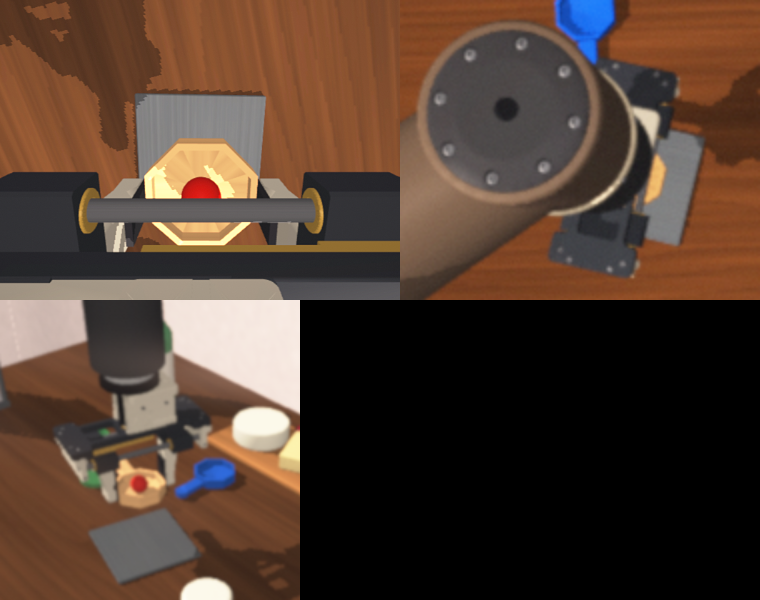

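The dish is level above the slate and square to it. The ball is central, at about (281,265) in the wrist view, and the handle points to the tumbler's side. Handing in.

```bash
python3 -c "
from plant import close_job
print(close_job())"
```

```text
the job is handed in; nothing more can be done
None
```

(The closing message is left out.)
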